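Seat the work lamp's diffuser and turn its clips over it

ROBOT

A 6-joint arm with a two-finger parallel gripper is mounted at the origin on the work surface. World frame = base frame: x ahead of the robot, y to its left, z up, the work surface at z = 0. Lengths are in mm, angles in rad, forces in N, time in s.
With the tool pointing down it reaches from about 275 to 750 mm from the base axis. Payload 10.2 kg.
Tool frame: the origin (TCP) lies where the fingers leave the gripper's body, on its centre line; the fingertips stand 73 mm ahead of it and the grasp point (between the pads) lies 54 mm ahead of it; z points along the fingers, y is the line along which they close (so a half turn about z gives the same grasp; the last joint's range is limited). The gripper opens to 85 mm and grips with 20 to 120 N. Pads are 22 mm wide; open, the fingers measure 114 mm over their backs; the gripper's body (76 mm by 85 mm) begins 54 mm behind the grasp point. The pads swing forward as they close: fully open they stand 13 mm farther back than shut.
Start: joints at [-0.223, 0.313, 1.498, -0, 1.331, -0.223], TCP at [525.006, -0.014, 303.894] pointing down, gripper open.
Joint ranges: [-2.94, 2.94], [-0.97, 2.17], [0.19, 2.56], [-1.23, 4.37], [0.02, 3.11], [-2.88, 2.88]. Speed limits (rad/s): [2.39, 2.39, 3.01, 3.14, 3.14, 3.14].

INTERFACE

Orientations are given as a unit quaternion [w, x, y, z].
In Python, from rig import ctrl gives the robot as it stands.
- The arm moves only by the shell command python3 -m creep 'ROWS' [OPENING] [FORCE]. ROWS is JSON, a list that holds one entry, the list of rows, each a list of 6 numbers: the shift along the world's x, y, z in units of 25 mm (1.0 is 25 mm), then the turn, a rotation vector about the world's x, y, z in units of 5 degrees (1.0 is 5 degrees). In form: [[[x, y, z, ax, ay, az], ...]]. A call has 1 to 20 rows; each row is the pose to reach, as a shift and turn from the pose commanded when the call began; what a row does not reach only later rows make up. A row lasts 1/12 s, in which the tool goes at most 41.7 mm and 7.16 degrees, less where a joint would pass 70% of its speed; a pose out of reach is approached as far as the arm can. A call with a gripper value outside its range is refused whole. OPENING is the finger opening in mm, from 0 to 85.4, set as the call begins (- or left out, the last holds). The fingers move at their own pace and stop on an object; FORCE is the grip in N (left out, the last holds). Time passes only in rows, so rows that repeat a pose let the fingers close. It gives the time, the measured TCP pose, the force, the opening and the grip force at its end, in the units of the state.
- ctrl.sense(): the state, without advancing time (a new reading comes with each control period).
- ctrl.capture(name): name is "scene" or "side" or "wrist"; returns a dict with "image" (480x640x3 uint8, red, green, blue), "fx", "fy", "cx", "cy" (pixels), "R" (3x3) and "t" (3): a world point X has camera coordinates R X + t. Camera axes: x right, y down, z forward; pixel columns grow to the right and rows downward; lengths in mm; the calibration is good to about 2 mm. A picture is of the moment at which its call begins. There is no depth.
- ctrl.finish_job(): hands the job in; it is judged then, once.
The state is a dict: "time_s": time; "joints": joint angles; "dq": joint speeds; "tau": joint torques, N m; "eef_pos": TCP position; "ee_rot": TCP orientation; "force": force on the tool from outside, world axes, zero at the start; "wrist_torque": the same for the moment, N m; "grip_width": opening from 0.0 (shut) to 1.0 (fully open); "grip_force": force on a finger pad.
Only numpy, scipy, OpenCV 4.12 (cv2) and the standard library are available. Lean on these libraries where they do the work, as an engineer would, in place of code of your own. Each camera call takes 0.05 s, during which the arm holds its last target. There are 200 camera calls.

TASK

The round diffuser of the work lamp has been left lying half across the lamp's rim. Nudge it across with a fingertip, without picking it up, until it drops flat into its recess, then push both turn-clips round with a fingertip so that they point in to the middle, over its edge. Leave everything else on the shelf where it is.

Things in the scene. Friction and masses are not known exactly. Their poses are not given: they have to be found in the camera images.
- lamp: Dark-grey cordless work lamp on its back, light up, too heavy to shift. Round head 152 mm wide, 62 high: a flat rim 24 wide round a flat-floored recess 104 wide, 8 deep, where the diffuser belongs. Origin: centre of the head's underside, on the shelf. To its -x a switch housing (red rocker) and battery, out to 200 mm, 57 high; round its +x a folded wire stand, out to 112 mm, 37 high.
- seat (a point): Centre of the recess floor, 54 mm above the shelf, 8 mm below the rim's top; axes as the lamp's, z up.
- lens_center (a point): Centre (mid-thickness) of the loose diffuser: flat opal-white disc, 100 mm wide, 7 thick, about 70 g, z up. It starts flat on the rim, 30 to 46 mm off to the lamp's +x. Pushed towards the seat it first tips, leading edge down in the recess; when its trailing edge clears the rim it drops flat, its top 1 mm below the rim's, with 2 mm play all round.
- clip_a (a joint): Angle (rad) of the steel turn-clip on the lamp's +y side. 0: parked, tongue along the rim, pointing to the lamp's -x; grows as it turns anticlockwise (seen from above), 1.57 when the tongue points at the recess's centre, over the diffuser's edge. Stops at -0.35 and 1.6. Stays where left; about 1.5 N at the wing turns it. Starts between -0.3 and 0.25.
- clip_a_pivot (a point): On the pivot axis of clip a (64 mm from the lamp's axis, to its +y), 11 mm above the rim's top (73 mm above the shelf), half-way up the wing. The pivot boss is 14 mm across.
- clip_a_wing (a point): Middle of the upright thumb wing of clip a, 14.5 mm from the pivot: a plate 17 mm long along the tongue, 4 thick, standing from 5 to 17 mm above the rim's top. The tongue below it is 12 wide, 3.5 thick, ends 24 mm from the pivot and clears the rim by 1.5 mm. Site x points from the tongue's end to the pivot.
- clip_b (a joint): Angle (rad) of the steel turn-clip on the lamp's -y side. 0: parked, tongue along the rim, pointing to the lamp's -x; grows as it turns clockwise (seen from above), 1.57 when the tongue points at the recess's centre, over the diffuser's edge. Stops at -0.35 and 1.6. Stays where left; about 1.5 N at the wing turns it. Starts between -0.3 and 0.25.
- clip_b_pivot (a point): On the pivot axis of clip b (64 mm from the lamp's axis, to its -y), 11 mm above the rim's top (73 mm above the shelf), half-way up the wing. The pivot boss is 14 mm across.
- clip_b_wing (a point): Middle of the upright thumb wing of clip b, 14.5 mm from the pivot: a plate 17 mm long along the tongue, 4 thick, standing from 5 to 17 mm above the rim's top. The tongue below it is 12 wide, 3.5 thick, ends 24 mm from the pivot and clears the rim by 1.5 mm. Site x points from the tongue's end to the pivot.
- skirting_tile: Bystander, loose: cream ceramic skirting tile, 200 x 75 x 9, lying flat (mm). Origin: centre of its underside on the shelf.
- tile_file: Bystander, loose: silver tile file with grey handle, 265 long, up to 27 high (mm). Origin: centre of its underside on the shelf.
- wedge_pack: Bystander, loose: clear tray of yellow plastic levelling wedges, 100 x 70 x 18 (wedges stand to about 22) (mm). Origin: centre of its underside on the shelf.
- gauging_trowel: Bystander, loose: gauging trowel with round-nosed steel blade and wooden handle, 310 long, 80 wide, 36 high (mm). Origin: centre of its underside on the shelf, near the blade's neck.
- tape_measure: Bystander, loose: grey tape measure, 74 x 40 x 66 high (mm). Origin: centre of its underside on the shelf.
- spacer_tub: Bystander, loose: clear screw-top tub of spacers, 80 diameter, 85 high (mm). Origin: centre of its underside on the shelf.
Things that resemble listed ones, but are neither listed nor needed, are in the scene too. What is meant by the part that bears lens_center is not black, purple or yellow, and is the larger of those in its own colour.

How it is judged:
By the outcome, as a careful person would: the job done as asked, in the order asked, and still so for the second after the job is handed in, with the robot touching nothing.
It also fails if it takes over 51 s, if anything falls off the work surface, if the arm or the gripper's body presses on something with over 40 N, if the wrist force passes 120 N, or if a joint passes its speed limit or range.

## Working session

There is one attempt and no reset: what is moved stays moved. The work goes in short steps, Python scripts to look and compute and a shell command to move; the robot and the scene stay as the last step left them, time stands still between calls to the robot, and variables do not carry over. Pictures are saved under pics/ and viewed, at most 10 in all, crops included, and the job is handed in when it is done.

```bash
mkdir -p pics; ls; python3 - <<'E'
from rig import ctrl
import cv2,json,numpy as np
s=ctrl.sense();print({k:np.round(v,3).tolist() for k,v in s.items()})
for n in("scene","side","wrist"):
    c=ctrl.capture(n);cv2.imwrite(f"pics/{n}0.png",c["image"][:,:,::-1])
    json.dump({k:np.array(v).tolist() for k,v in c.items() if k!="image"},open(f"{n}0.json","w"))
    print(n,c["fx"],np.round(-np.array(c["R"]).T@np.array(c["t"])),np.round(c["R"],2).tolist())
E
```

```text
pics
{'time_s': 0.0, 'joints': [-0.223, 0.313, 1.498, 0.0, 1.331, -0.223], 'dq': [-0.001, -0.0, 0.0, 0.001, 0.0, -0.0], 'tau': [-0.001, -41.226, -25.974, -0.0, 0.004, -0.0], 'eef_pos': [524.829, 0.017, 303.319], 'ee_rot': [-0.001, 0.707, 0.707, -0.0], 'force': [0.156, -0.297, -0.387], 'wrist_torque': [-0.008, 0.007, -0.031], 'grip_force': 0.0, 'grip_width': 0.997}
scene 572.1865457010532 [1058. -459. 1160.] [[0.68, 0.73, 0.0], [0.61, -0.58, -0.54], [-0.39, 0.37, -0.84]]
side 599.2706738093261 [  377. -1129.  1057.] [[0.99, -0.13, 0.02], [-0.08, -0.66, -0.75], [0.11, 0.74, -0.67]]
wrist 411.92926055388756 [524.  79. 373.] [[1.0, -0.0, -0.0], [0.0, -0.95, 0.31], [-0.0, -0.31, -0.95]]
```

View pics/scene0.png

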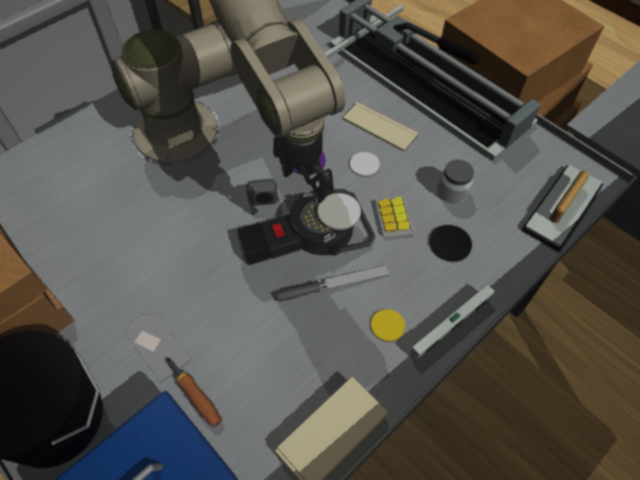

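View pics/wrist0.png

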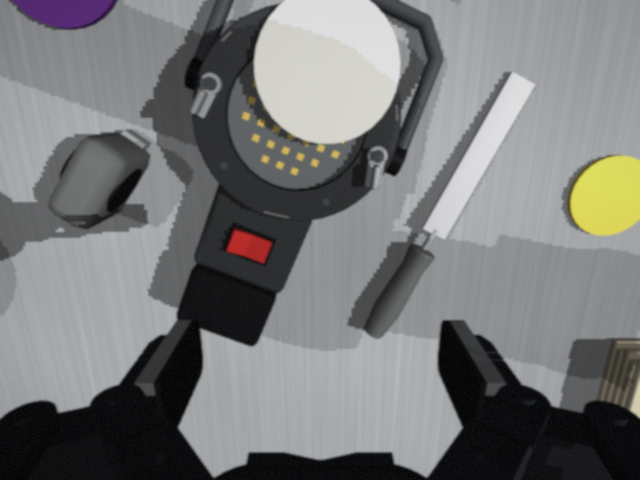

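The scene and wrist views show the lamp with its battery toward -y. The white disc sits on the rim at about (327,68) in the wrist view, clip a at about (208,90) and clip b at about (377,160). I'll zoom in for precision.

```bash
python3 - <<'E'
import cv2
i=cv2.imread("pics/wrist0.png")[0:210,170:450]
cv2.imwrite("pics/w0c.png",cv2.resize(i,None,fx=2.85,fy=2.85,interpolation=cv2.INTER_CUBIC))
E
```

```text
(no output)
```

View pics/w0c.png

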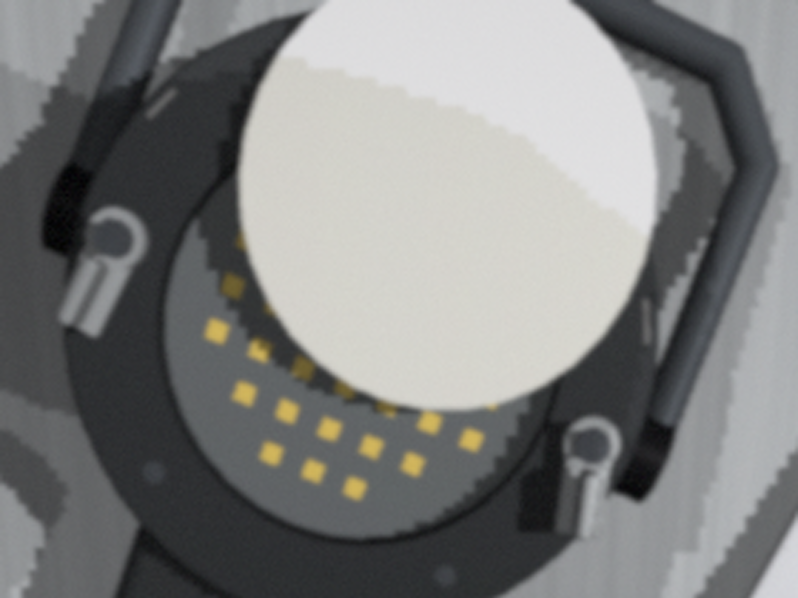

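```bash
cat >h.py <<'E'
import cv2,json,numpy as np
def cam(n,c=None):
    c=c or json.load(open(n+".json")); c["R"]=np.array(c["R"]);c["t"]=np.array(c["t"]);return c
def back(c,uv,z):
    uv=np.atleast_2d(uv).astype(float)
    d=np.c_[(uv[:,0]-c["cx"])/c["fx"],(uv[:,1]-c["cy"])/c["fy"],np.ones(len(uv))]@c["R"]
    o=-c["R"].T@c["t"]
    return (o+d*((z-o[2])/d[:,2])[:,None])[:,:2]
def circ(p):
    for _ in range(4):
        A=np.c_[2*p,np.ones(len(p))];s=np.linalg.lstsq(A,(p**2).sum(1),rcond=None)[0]
        r=np.sqrt(s[2]+s[:2]@s[:2]);e=abs(np.hypot(*(p-s[:2]).T)-r)
        p=p[e<max(1,2*np.median(e))]
    return s[:2],r,len(p)
def white(img,c,z,near):
    g=img.astype(int); m=((g.min(2)>175)&(g.max(2)-g.min(2)<45)).astype(np.uint8)
    m=cv2.morphologyEx(m,cv2.MORPH_OPEN,np.ones((9,9),np.uint8))
    n,l=cv2.connectedComponents(m); k=l[near[1],near[0]]
    p=max(cv2.findContours((l==k).astype(np.uint8),0,1)[0],key=len)[:,0]
    p=p[(p[:,0]>1)&(p[:,0]<638)&(p[:,1]>1)&(p[:,1]<478)]
    return circ(back(c,p,z))
E
python3 - <<'E'
from h import *
c=cam("wrist0");f=lambda u,v:(170+(u+.5)/2.85-.5,(v+.5)/2.85-.5)
for z in(67,70,73):
    a,b=back(c,[f(115,238),f(591,444)],z);d=a-b
    print(z,a,b,np.hypot(*d),(a+b)/2,np.degrees(np.arctan2(d[1],d[0]))-90)
a,b=back(c,[f(115,238),f(82,328)],66);print("a",np.degrees(np.arctan2(*(b-a)[::-1])))
a,b=back(c,[f(591,444),f(580,535)],66);print("b",np.degrees(np.arctan2(*(b-a)[::-1])))
print(white(cv2.imread("pics/wrist0.png"),c,69,(327,68)))
# outer head arc + recess arc points
print(circ(back(c,[f(165,325),f(185,415),f(215,470),f(270,518),f(360,541),f(450,518),f(510,470)],62)))
print(circ(back(c,[f(68,330),f(90,430),f(142,525),f(175,125),f(100,200)],62)))
E
```

```text
67 [447.3952427   93.84343284] [565.65806836  44.30035667] 128.22095120482385 [506.52665553  69.07189476] 67.27004491044468
70 [448.14910662  93.70114757] [565.25398476  44.64316282] 126.96550063950949 [506.70154569  69.17215519] 67.27004491044468
73 [448.90297054  93.55886229] [564.84990117  44.98596897] 125.71005007419511 [506.87643585  69.27241563] 67.27004491044468
a -115.49152489949785
b -94.54132809717001
(array([528.66996924, 103.17962551]), np.float64(49.28549408015263), 336)
(array([506.42535064,  67.47615074]), np.float64(49.30915550191996), 7)
(array([496.77793608,  65.07205535]), np.float64(64.70184952975127), 5)
```

View pics/side0.png

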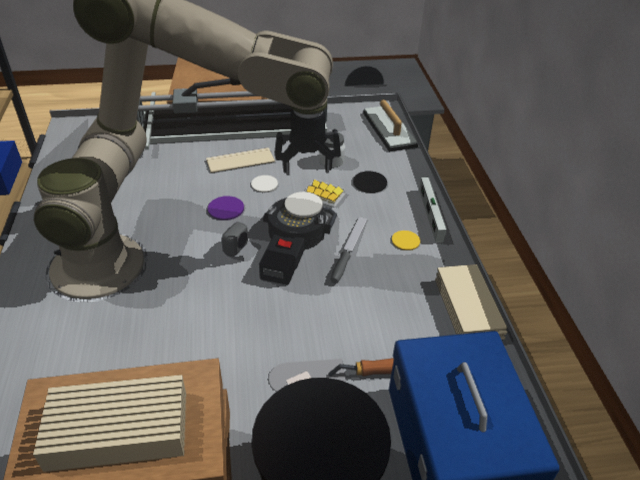

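Two similar checks hold: the pivot spacing comes out at 128 mm, and the lens radius at 49.3. I read the lamp centre as about (506.6, 69) with yaw 67°. The lens is about 40 mm off along +x and 7 mm toward -y. Next I'll close the gripper, turn the tool, and measure again with the lamp mid-image.

```bash
python3 -m creep '[[[0,0.5,0,0,0,-1.1],[0,1,0,0,0,-2.2],[0,1.6,0,0,0,-3.3],[0,2.2,0,0,0,-4.4],[0,2.8,0,0,0,-5.5],[0,3.2,0,0,0,-6.6],[0,3.2,0,0,0,-6.6],[0,3.2,0,0,0,-6.6],[0,3.2,0,0,0,-6.6]]]' 0 20
python3 - <<'E'
from rig import ctrl
from h import *
c=ctrl.capture("wrist");i=c["image"][:,:,::-1].copy();cv2.imwrite("pics/w1.png",i)
json.dump({k:np.array(v).tolist() for k,v in c.items() if k!="image"},open("w1.json","w"))
cv2.imwrite("pics/w1v.png",cv2.resize(i,(800,600),interpolation=cv2.INTER_CUBIC))
E
```

```text
time_s: 0.9
eef_pos: [525.0, 79.5, 303.7]
ee_rot: [0.0, 0.878, 0.478, -0.0]
force: [0.9, 0.1, -0.0]
grip_width: -0.002
grip_force: 0.0
```

View pics/w1v.png

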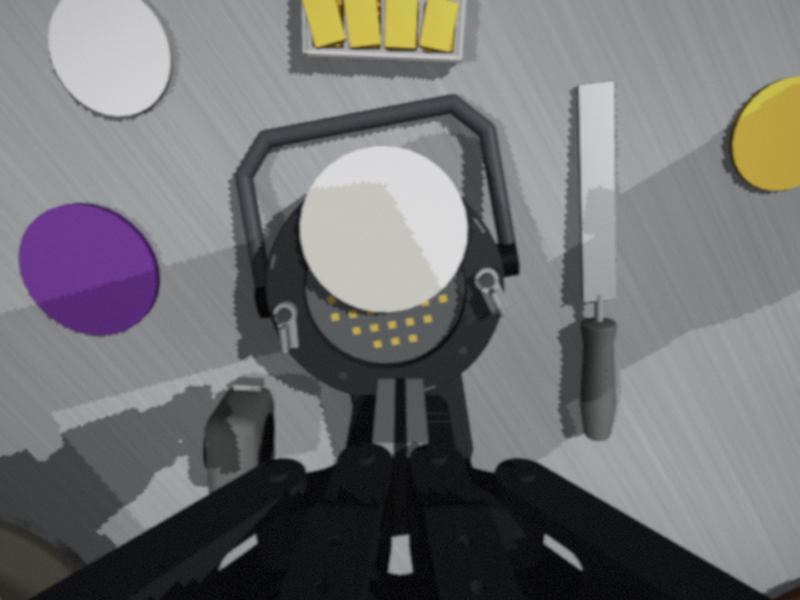

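The view shows clip a's boss at (286,314), clip b's boss at (488,279) and the lens centred near (384,230), all in the 800x600 view. The closed fingertips are at about (400,380–440).

```bash
python3 - <<'E'
from h import *
c=cam("w1");f=lambda u,v:((u+.5)/1.25-.5,(v+.5)/1.25-.5)
a,b=back(c,[f(286,314),f(488,279)],67.5);d=a-b
C=(a+b)/2;y=np.arctan2(d[1],d[0])-np.pi/2
print(a,b,np.hypot(*d),C,np.degrees(y))
for p,q in((f(286,314),f(292,349)),(f(488,279),f(500,312))):
    m,n=back(c,[p,q],66);print(np.degrees(np.arctan2(*(n-m)[::-1])))
L=white(cv2.imread("pics/w1.png"),c,69,(307,184));print(L)
v=L[0]-C;print(np.hypot(*v),np.degrees(np.arctan2(v[1],v[0])))
# head-on recess bottom arc
print(circ(back(c,[f(306,290),f(312,315),f(330,343),f(355,359),f(385,364),f(415,359),f(440,343),f(458,318)],62)))
E
```

```text
[448.03239252  92.94071449] [566.62773678  43.67495219] 128.42106920379268 [507.33006465  68.30783334] 67.44148398996114
-117.63894104459827
-100.87671719600257
(array([528.85788608, 103.46905899]), np.float64(49.10763888780645), 375)
41.22813219391166 58.522520129755236
(array([507.10802718,  69.35815059]), np.float64(49.787946499824635), 8)
```

```bash
python3 -m creep '[[[0.5,1,0,0,0,0],[1,2,0,0,0,0],[1.5,3,-0.5,0,0,0],[1.76,3.46,-1.5,0,0,0],[1.76,3.46,-2.6,0,0,0],[1.76,3.46,-3.8,0,0,0],[1.76,3.46,-5,0,0,0],[1.76,3.46,-6,0,0,0],[1.76,3.46,-6.65,0,0,0],[1.76,3.46,-6.65,0,0,0],[1.76,3.46,-6.65,0,0,0]]]'
python3 - <<'E'
from rig import ctrl
from h import *
for n in("scene","side"):
    c=ctrl.capture(n);i=c["image"][:,:,::-1].copy();cv2.imwrite(f"pics/{n}2.png",i)
    json.dump({k:np.array(v).tolist() for k,v in c.items() if k!="image"},open(f"{n}2.json","w"))
a=cv2.imread("pics/scene2.png")[130:280,240:440];b=cv2.imread("pics/side2.png")[120:270,220:420]
cv2.imwrite("pics/m2.png",np.hstack([cv2.resize(x,(400,300),interpolation=cv2.INTER_CUBIC) for x in(a,b)]))
E
```

```text
time_s: 1.87
eef_pos: [569.1, 165.9, 137.6]
ee_rot: [-0.0, 0.879, 0.477, -0.0]
force: [0.4, -1.1, -0.1]
grip_width: -0.001
grip_force: 0.0
```

View pics/m2.png

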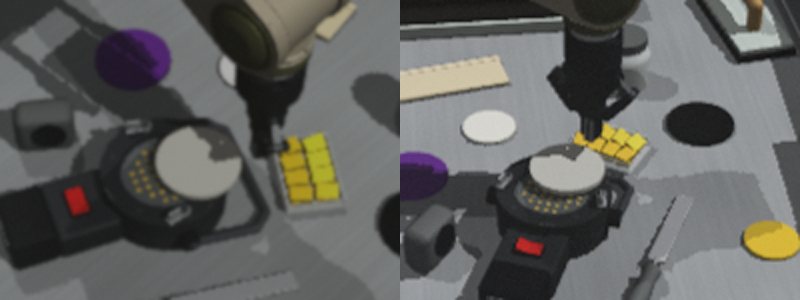

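The fingertip stands just behind the lens's trailing edge at the right height. Pushing the first 40 mm toward the seat.

```bash
python3 -m creep '[[[-0.1,-0.16,0,0,0,0],[-0.2,-0.31,0,0,0,0],[-0.27,-0.42,0,0,0,0],[-0.34,-0.54,0,0,0,0],[-0.41,-0.65,0,0,0,0],[-0.48,-0.76,0,0,0,0],[-0.55,-0.87,0,0,0,0],[-0.62,-0.98,0,0,0,0],[-0.69,-1.09,0,0,0,0],[-0.76,-1.2,0,0,0,0],[-0.82,-1.29,0,0,0,0],[-0.86,-1.35,0,0,0,0],[-0.86,-1.35,0,0,0,0]]]'
cat >look.py <<'E'
from rig import ctrl
from h import *
import sys
k=sys.argv[1]
for n in("scene","side"):
    c=ctrl.capture(n);i=c["image"][:,:,::-1].copy();cv2.imwrite(f"pics/{n}{k}.png",i)
    c=cam("",{q:v for q,v in c.items() if q!="image"})
    for z in (65,69):
        P=c["R"]@np.array([507,69,z])+c["t"];u=(int(c["fx"]*P[0]/P[2]+c["cx"]),int(c["fy"]*P[1]/P[2]+c["cy"]))
    g=i.astype(int);m=((g.min(2)>110)&(g.max(2)-g.min(2)<40)).astype(np.uint8)
    r=np.zeros_like(m);cv2.circle(r,u,40,1,-1);m=cv2.morphologyEx(m*r,cv2.MORPH_OPEN,np.ones((5,5),np.uint8))
    p=max(cv2.findContours(m,0,1)[0],key=cv2.contourArea)[:,0]
    o,rr,nn=circ(back(c,p,float(sys.argv[2])));v=o-[507,69];t=np.radians(67.4)
    print(n,o,rr,nn,"lamp xy",v@[np.cos(t),np.sin(t)],v@[-np.sin(t),np.cos(t)])
a=cv2.imread(f"pics/scene{k}.png")[160:260,260:393];b=cv2.imread(f"pics/side{k}.png")[160:260,230:363]
cv2.imwrite(f"pics/m{k}.png",np.hstack([cv2.resize(x,(400,300),interpolation=cv2.INTER_CUBIC) for x in(a,b)]))
E
python3 look.py 3 69
```

```text
time_s: 3.05
eef_pos: [547.3, 132.4, 137.6]
ee_rot: [-0.0, 0.879, 0.477, -0.0]
force: [-0.0, 0.1, 0.2]
grip_width: -0.003
grip_force: 0.0
scene [517.64323237  75.18138255] 43.61394158249745 35 lamp xy 9.796859939319777 -7.450464464610961
side [461.84696553 156.94143542] 71.42114618292119 92 lamp xy 63.836331739630864 75.48122505414344
```

View pics/m3.png

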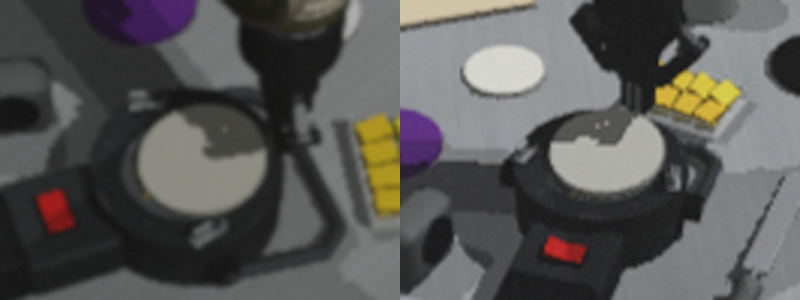

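The lens is on track, now about 14 mm short of the seat. Continuing gently to the seat.

```bash
python3 -m creep '[[[-0.04,-0.06,0,0,0,0],[-0.08,-0.13,0,0,0,0],[-0.12,-0.19,0,0,0,0],[-0.16,-0.25,0,0,0,0],[-0.2,-0.31,0,0,0,0],[-0.24,-0.37,0,0,0,0],[-0.27,-0.42,0,0,0,0],[-0.29,-0.46,0,0,0,0],[-0.31,-0.49,0,0,0,0],[-0.32,-0.51,0,0,0,0],[-0.32,-0.51,0,0,0,0],[-0.32,-0.51,0,0,0,0]]]'
python3 look.py 4 61
```

```text
time_s: 4.15
eef_pos: [539.5, 120.0, 137.6]
ee_rot: [0.0, 0.879, 0.477, -0.0]
force: [0.3, 0.6, -0.6]
grip_width: 0.002
grip_force: 0.0
scene [509.37980204  72.35396174] 46.814394397513674 60 lamp xy 4.010958538736545 -0.9081457524834837
side [455.12039119 159.43271387] 71.61531661059236 94 lamp xy 63.551314396146516 82.64865387087225
```

View pics/m4.png

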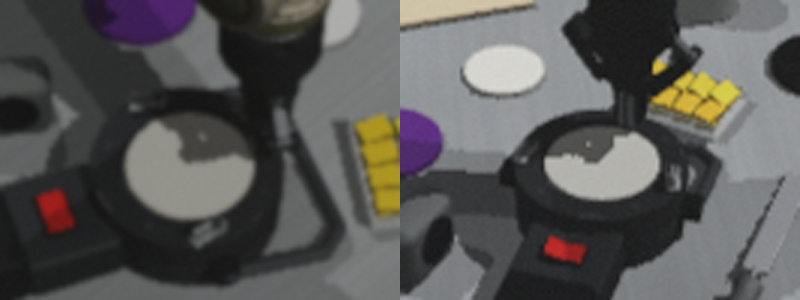

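It appears seated. I'll lift and check from above.

```bash
python3 -m creep '[[[0.1,0.2,0.4,0,0,0],[0.1,0.2,1.4,0,0,0],[0,0,2.6,0,0,0],[-0.2,-0.6,3.9,0,0,0],[-0.5,-1.2,5,0,0,0],[-0.58,-1.6,5.6,0,0,0],[-0.58,-1.6,5.6,0,0,0],[-0.58,-1.6,5.6,0,0,0]]]'
python3 - <<'E'
from rig import ctrl
from h import *
c=ctrl.capture("wrist");i=c["image"][:,:,::-1].copy();cv2.imwrite("pics/w5.png",i)
json.dump({k:np.array(v).tolist() for k,v in c.items() if k!="image"},open("w5.json","w"))
c=cam("w5");P=c["R"]@[507,69,61]+c["t"];u=[int(c["fx"]*P[0]/P[2]+c["cx"]),int(c["fy"]*P[1]/P[2]+c["cy"])]
print(u,white(i,c,61,u))
x,y=max(u[0]-120,0),max(u[1]-90,0);print(x,y)
cv2.imwrite("pics/w5c.png",cv2.resize(i[y:y+180,x:x+240],(800,600),interpolation=cv2.INTER_CUBIC))
E
```

```text
time_s: 4.92
eef_pos: [525.0, 79.9, 277.8]
ee_rot: [0.0, 0.879, 0.477, 0.0]
force: [0.1, 0.2, -0.7]
grip_width: -0.002
grip_force: 0.0
[306, 245] (array([507.92821065,  70.69161863]), np.float64(48.922438255446124), 352)
186 155
```

View pics/w5c.png

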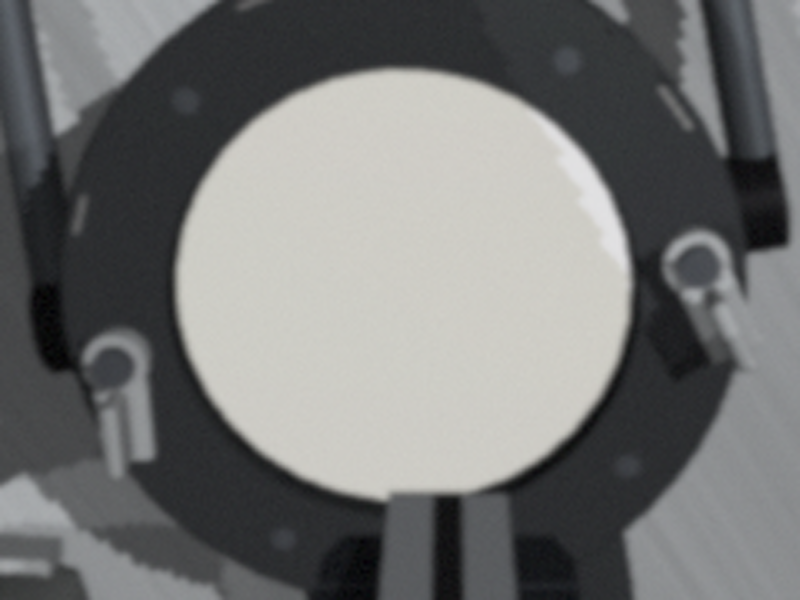

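The lens looks flat, with a dark gap around its left and bottom. Clip a's boss is at (110,368) and clip b's at (698,265). I'll check its height and tilt numerically, calibrated against the earlier flat view.

```bash
python3 - <<'E'
from h import *
from scipy.optimize import least_squares
from scipy.spatial.transform import Rotation as Ro
def edge(k,near):
    g=cv2.imread(f"pics/{k}.png").astype(int); m=((g.min(2)>150)&(g.max(2)-g.min(2)<45)).astype(np.uint8)
    m=cv2.morphologyEx(m,cv2.MORPH_OPEN,np.ones((9,9),np.uint8));n,l=cv2.connectedComponents(m)
    return max(cv2.findContours((l==l[near[1],near[0]]).astype(np.uint8),0,1)[0],key=len)[:,0].astype(float)
for k,near,z in(("w1",(307,184),69),("w5",(306,245),61)):
    c=cam(k);p=edge(k,near);q=back(c,p,z);o,_,_=circ(q)
    e=abs(np.hypot(*(q-o).T)-np.median(np.hypot(*(q-o).T)));p=p[e<1.2]
    d=np.c_[(p[:,0]-c["cx"])/c["fx"],(p[:,1]-c["cy"])/c["fy"],np.ones(len(p))]@c["R"];O=-c["R"].T@c["t"]
    def res(s,R=49.15):
        n=Ro.from_rotvec([s[3],s[4],0]).apply([0,0,1]);C=s[:3]
        X=O+d*(((C-O)@n)/(d@n))[:,None];return np.linalg.norm(X-C,axis=1)-R
    r=least_squares(res,[*o,z,0,0],loss="soft_l1",f_scale=.3);J=np.linalg.inv(r.jac.T@r.jac)*np.mean(r.fun**2)
    print(k,len(p),np.round(r.x[:3],2),"tilt",np.degrees(r.x[3:]),"sd",np.sqrt(np.diag(J)))
    print(" tilted 5deg rms test", np.std(res([*r.x[:3],-.078,.05])), np.std(res([*r.x[:3],0,0])),np.std(r.fun))
E
```

```text
w1 158 [529.83 110.34  91.38] tilt [ -3.00693508 -10.32530104] sd [0.12045442 0.14465916 0.77062515 0.01484081 0.01283679]
 tilted 5deg rms test 1.2848082769088227 0.9068230739307824 0.46157027890094
w5 353 [508.27  70.99  62.47] tilt [0.61005478 0.32551345] sd [0.0434231  0.04678177 0.18742615 0.00328928 0.00324276]
 tilted 5deg rms test 0.7540155146508477 0.2979007730100896 0.2774513378512174
```

Tilt is under 0.7° and the height matches, so the lens is seated. Next I'll compute the clip arcs, with the finger's flat back following the wing.

```bash
cat >arc.py <<'E'
import numpy as np
cs=lambda d:np.array([np.cos(np.radians(d)),np.sin(np.radians(d))])
Cc=np.array([507,69.]);
def row(k,al,cmd,phi0,r=20,h=9.5):
    P=Cc+64*cs(157.4 if k=="a" else -22.6); n=al+(90 if k=="a" else -90)
    s=(P+r*cs(al)-h*cs(n)-cmd)/25; return [round(float(v),2) for v in s]+[0.0]+[0,0,round((al+180-phi0)/5,2)]
E
python3 - <<'E'
from arc import *
s=np.array(row("a",-130,np.array([525,80.]),57));print("a pre",s,"z",(143-277.6)/25)
cmd=np.array([525,80.])+25*np.round(s[:2],2)
for al in (-124,-118,-112,-106,-100,-93,-86,-79,-72,-65,-58,-51,-44,-37,-30,-26,-22.6,-21):print(al,row("a",al,cmd,50))
E
```

```text
a pre [-3.89  0.18  0.    0.    0.   -1.4 ] z -5.384000000000001
-124 [0.04, -0.09, 0.0, 0, 0, 1.2]
-118 [0.1, -0.16, 0.0, 0, 0, 2.4]
-112 [0.15, -0.24, 0.0, 0, 0, 3.6]
-106 [0.22, -0.3, 0.0, 0, 0, 4.8]
-100 [0.29, -0.36, 0.0, 0, 0, 6.0]
-93 [0.39, -0.42, 0.0, 0, 0, 7.4]
-86 [0.48, -0.46, 0.0, 0, 0, 8.8]
-79 [0.59, -0.49, 0.0, 0, 0, 10.2]
-72 [0.69, -0.51, 0.0, 0, 0, 11.6]
-65 [0.8, -0.52, 0.0, 0, 0, 13.0]
-58 [0.91, -0.52, 0.0, 0, 0, 14.4]
-51 [1.01, -0.5, 0.0, 0, 0, 15.8]
-44 [1.12, -0.47, 0.0, 0, 0, 17.2]
-37 [1.22, -0.42, 0.0, 0, 0, 18.6]
-30 [1.31, -0.37, 0.0, 0, 0, 20.0]
-26 [1.36, -0.33, 0.0, 0, 0, 20.8]
-22.6 [1.4, -0.29, 0.0, 0, 0, 21.48]
-21 [1.42, -0.28, 0.0, 0, 0, 21.8]
```

```bash
python3 -m creep '[[[-1,0.05,0,0,0,-0.4],[-2,0.1,0,0,0,-0.8],[-3,0.15,0,0,0,-1.2],[-3.89,0.18,0,0,0,-1.4],[-3.89,0.18,-1.2,0,0,-1.4],[-3.89,0.18,-2.4,0,0,-1.4],[-3.89,0.18,-3.6,0,0,-1.4],[-3.89,0.18,-4.6,0,0,-1.4],[-3.89,0.18,-5.2,0,0,-1.4],[-3.89,0.18,-5.38,0,0,-1.4],[-3.89,0.18,-5.38,0,0,-1.4],[-3.89,0.18,-5.38,0,0,-1.4]]]'
python3 -m creep '[[[0.04,-0.09,0,0,0,1.2],[0.1,-0.16,0,0,0,2.4],[0.15,-0.24,0,0,0,3.6],[0.22,-0.3,0,0,0,4.8],[0.29,-0.36,0,0,0,6],[0.39,-0.42,0,0,0,7.4],[0.39,-0.42,0,0,0,7.4],[0.39,-0.42,0,0,0,7.4]]]'
cat >crop.py <<'E'
from rig import ctrl
from h import *
import sys
k=sys.argv[1];o=[]
for n in sys.argv[2:]:
    c=ctrl.capture(n);i=c["image"][:,:,::-1].copy();cv2.imwrite(f"pics/{n}{k}.png",i)
    json.dump({q:np.array(v).tolist() for q,v in c.items() if q!="image"},open(f"{n}{k}.json","w"))
E
python3 crop.py 6 scene side
```

```text
time_s: 5.97
eef_pos: [427.6, 84.8, 143.1]
ee_rot: [-0.0, 0.906, 0.423, -0.001]
force: [-1.5, 1.0, 0.6]
grip_width: -0.006
grip_force: 0.7
time_s: 6.63
eef_pos: [437.8, 74.1, 143.9]
ee_rot: [0.001, 0.727, 0.687, 0.001]
force: [-1.2, -0.1, 1.2]
grip_width: -0.002
grip_force: 0.5
```

```bash
python3 -m creep '[[[0.09,-0.04,0,0,0,1.4],[0.2,-0.07,0,0,0,2.8],[0.3,-0.09,0,0,0,4.2],[0.41,-0.1,0,0,0,5.6],[0.52,-0.1,0,0,0,7],[0.62,-0.08,0,0,0,8.4],[0.73,-0.05,0,0,0,9.8],[0.83,0,0,0,0,11.2],[0.92,0.05,0,0,0,12.6],[0.97,0.09,0,0,0,13.4],[0.97,0.09,0,0,0,13.4],[0.97,0.09,0,0,0,13.4]]]'
python3 -m creep '[[[0.02,0.02,0,0,0,0.4],[0.04,0.04,0,0,0,0.68],[0.04,0.04,0,0,0,0.68],[0.04,0.04,0,0,0,0.68]]]'
python3 crop.py 7 scene side
```

```text
time_s: 7.73
eef_pos: [462.2, 75.4, 143.6]
ee_rot: [0.001, 0.226, 0.974, -0.001]
force: [-0.9, -7.8, 0.1]
grip_width: -0.0
grip_force: 4.0
time_s: 8.07
eef_pos: [463.1, 75.7, 143.6]
ee_rot: [0.001, 0.197, 0.98, -0.002]
force: [-1.9, -14.2, 1.2]
grip_width: -0.002
grip_force: 6.7
```

The 14 N reaction shows clip a is at its stop, and the contact puts the finger half-thickness at about 9.3 mm. I'll back off, lift, and plan clip b.

```bash
python3 -m creep '[[[-0.08,-0.2,0,0,0,0],[-0.12,-0.3,0,0,0,0],[-0.12,-0.3,0.8,0,0,0],[-0.12,-0.3,2,0,0,0],[-0.12,-0.3,3.2,0,0,0],[-0.12,-0.3,4.4,0,0,0],[-0.12,-0.3,5.38,0,0,0],[-0.12,-0.3,5.38,0,0,0]]]'
python3 - <<'E'
from arc import *
cmd=np.array([462.75-3,77.25-7.5])
s=np.array(row("b",-82,cmd,157.4,h=11.3));print("b pre",s)
cmd=cmd+25*np.round(s[:2],2)
for al in (-88,-94,-100,-106,-113,-120,-127,-134,-141,-148,-155,-162,-169,-176,-183,-190,-196,-200,-202.6,-204.3):print(al,row("b",al,cmd,98,h=11.3))
E
```

```text
time_s: 8.83
eef_pos: [461.0, 69.8, 282.4]
ee_rot: [0.004, 0.197, 0.98, 0.001]
force: [-0.4, 0.9, 0.5]
grip_width: 0.005
grip_force: 0.0
b pre [  4.81  -1.74   0.     0.     0.   -11.88]
-88 [-0.08, -0.06, 0.0, 0, 0, -1.2]
-94 [-0.16, -0.1, 0.0, 0, 0, -2.4]
-100 [-0.25, -0.14, 0.0, 0, 0, -3.6]
-106 [-0.34, -0.17, 0.0, 0, 0, -4.8]
-113 [-0.45, -0.19, 0.0, 0, 0, -6.2]
-120 [-0.57, -0.19, 0.0, 0, 0, -7.6]
-127 [-0.68, -0.18, 0.0, 0, 0, -9.0]
-134 [-0.79, -0.16, 0.0, 0, 0, -10.4]
-141 [-0.89, -0.13, 0.0, 0, 0, -11.8]
-148 [-1.0, -0.08, 0.0, 0, 0, -13.2]
-155 [-1.09, -0.02, 0.0, 0, 0, -14.6]
-162 [-1.18, 0.05, 0.0, 0, 0, -16.0]
-169 [-1.26, 0.13, 0.0, 0, 0, -17.4]
-176 [-1.32, 0.22, 0.0, 0, 0, -18.8]
-183 [-1.38, 0.32, 0.0, 0, 0, -20.2]
-190 [-1.42, 0.42, 0.0, 0, 0, -21.6]
-196 [-1.45, 0.51, 0.0, 0, 0, -22.8]
-200 [-1.46, 0.58, 0.0, 0, 0, -23.6]
-202.6 [-1.47, 0.62, 0.0, 0, 0, -24.12]
-204.3 [-1.47, 0.64, 0.0, 0, 0, -24.46]
```

```bash
python3 -m creep '[[[0.5,-0.2,0,0,0,-1.3],[1,-0.4,0,0,0,-2.6],[1.6,-0.6,0,0,0,-3.9],[2.2,-0.8,0,0,0,-5.2],[2.8,-1,0,0,0,-6.5],[3.4,-1.25,0,0,0,-7.8],[4,-1.45,0,0,0,-9.1],[4.5,-1.63,0,0,0,-10.4],[4.81,-1.74,0,0,0,-11.6],[4.81,-1.74,0,0,0,-11.88],[4.81,-1.74,0,0,0,-11.88],[4.81,-1.74,0,0,0,-11.88]]]'
python3 crop.py 8 wrist; python3 -c "
from h import *
c=cam('wrist8')
for n,X in (('a',[448,93.5,67]),('b',[566,44.4,67]),('ctr',[507,69,61])):
    P=c['R']@np.array(X)+c['t'];print(n,c['fx']*P[0]/P[2]+c['cx'],c['fy']*P[1]/P[2]+c['cy'])"
```

```text
time_s: 9.83
eef_pos: [579.5, 26.5, 277.3]
ee_rot: [-0.0, 0.655, 0.756, -0.0]
force: [-0.9, -0.1, 0.7]
grip_width: -0.006
grip_force: 0.0
a 133.6951074844992 96.21952510028498
b 305.8158958275186 196.25601896759724
ctr 224.9283785211225 147.14601654450465
```

```bash
python3 -m creep '[[[0,0,-1.2,0,0,0],[0,0,-2.4,0,0,0],[0,0,-3.6,0,0,0],[0,0,-4.6,0,0,0],[0,0,-5.2,0,0,0],[0,0,-5.38,0,0,0],[0,0,-5.38,0,0,0],[0,0,-5.38,0,0,0]]]'
python3 -m creep '[[[-0.08,-0.06,0,0,0,-1.2],[-0.16,-0.1,0,0,0,-2.4],[-0.25,-0.14,0,0,0,-3.6],[-0.34,-0.17,0,0,0,-4.8],[-0.45,-0.19,0,0,0,-6.2],[-0.57,-0.19,0,0,0,-7.6],[-0.68,-0.18,0,0,0,-9],[-0.79,-0.16,0,0,0,-10.4],[-0.89,-0.13,0,0,0,-11.8],[-1,-0.08,0,0,0,-13.2],[-1.09,-0.02,0,0,0,-14.6],[-1.18,0.05,0,0,0,-16],[-1.26,0.13,0,0,0,-17.4],[-1.32,0.22,0,0,0,-18.8],[-1.38,0.32,0,0,0,-20.2],[-1.42,0.42,0,0,0,-21.6],[-1.45,0.51,0,0,0,-22.8],[-1.45,0.51,0,0,0,-22.8],[-1.45,0.51,0,0,0,-22.8]]]'
```

```text
time_s: 10.55
eef_pos: [579.8, 26.6, 144.1]
ee_rot: [0.0, 0.655, 0.755, 0.0]
force: [-1.7, 0.8, 3.8]
grip_width: -0.001
grip_force: 2.3
time_s: 12.13
eef_pos: [543.6, 39.1, 143.6]
ee_rot: [0.0, 0.991, -0.137, 0.0]
force: [0.6, 0.1, 2.3]
grip_width: 0.002
grip_force: 0.8
```

```bash
python3 -m creep '[[[-0.01,0.04,0,0,0,-0.4],[-0.01,0.07,0,0,0,-0.8],[-0.01,0.07,0,0,0,-0.8],[-0.01,0.07,0,0,0,-0.8]]]'
python3 -m creep '[[[-0.01,0.04,0,0,0,-0.52],[0,0.06,0,0,0,-0.8],[0,0.06,0,0,0,-0.8],[0,0.06,0,0,0,-0.8]]]'
```

```text
time_s: 12.47
eef_pos: [543.4, 40.6, 143.3]
ee_rot: [0.0, 0.985, -0.172, -0.0]
force: [-2.2, -1.9, 3.5]
grip_width: -0.001
grip_force: 1.6
time_s: 12.8
eef_pos: [543.0, 41.6, 143.2]
ee_rot: [0.001, 0.978, -0.206, -0.001]
force: [-5.4, -6.1, 5.1]
grip_width: 0.0
grip_force: 4.4
```

```bash
python3 -m creep '[[[0.02,0.04,0,0,0,0],[0.02,0.04,0,0,0,0],[0.02,0.04,0,0,0,0]]]'
python3 -m creep '[[[0.01,0.03,0,0,0,0],[0.01,0.03,0,0,0,0],[0.01,0.03,0,0,0,0]]]'
```

```text
time_s: 13.05
eef_pos: [543.2, 42.0, 143.2]
ee_rot: [0.001, 0.979, -0.206, -0.001]
force: [-7.6, -9.9, 6.1]
grip_width: -0.0
grip_force: 7.0
time_s: 13.3
eef_pos: [543.4, 42.3, 143.2]
ee_rot: [0.002, 0.978, -0.206, -0.001]
force: [-9.5, -13.5, 7.7]
grip_width: -0.003
grip_force: 8.8
```

Both clips are now at their stops. I'll back off, lift and inspect.

```bash
python3 -m creep '[[[-0.05,-0.15,0,0,0,0],[-0.12,-0.3,0,0,0,0],[-0.12,-0.3,0.8,0,0,0],[-0.12,-0.3,2,0,0,0],[-0.12,-0.3,3.2,0,0,0],[-0.3,0,4.4,0,0,0],[-0.6,0.4,5.38,0,0,0],[-0.78,0.68,5.38,0,0,0],[-0.78,0.68,5.38,0,0,0],[-0.78,0.68,5.38,0,0,0],[-0.78,0.68,5.38,0,0,0]]]'
python3 crop.py 9 wrist scene side; python3 - <<'E'
from h import *
def crop(k,h):
    c=cam(k);P=c["R"]@[507,69,61]+c["t"];u=int(c["fx"]*P[0]/P[2]+c["cx"]);v=int(c["fy"]*P[1]/P[2]+c["cy"]);print(k,u,v)
    i=cv2.imread(f"pics/{k}.png");w=h*4//3;i=i[max(v-h,0):v+h,max(u-w,0):u+w];return i
a=cv2.resize(crop("wrist9",95),(800,600),interpolation=cv2.INTER_CUBIC)
cv2.imwrite("pics/f9.png",a)
E
```

```text
time_s: 14.22
eef_pos: [524.7, 60.7, 276.3]
ee_rot: [0.0, 0.978, -0.208, -0.001]
force: [0.1, -0.8, 0.9]
grip_width: 0.002
grip_force: 0.0
wrist9 317 248
```

View pics/f9.png

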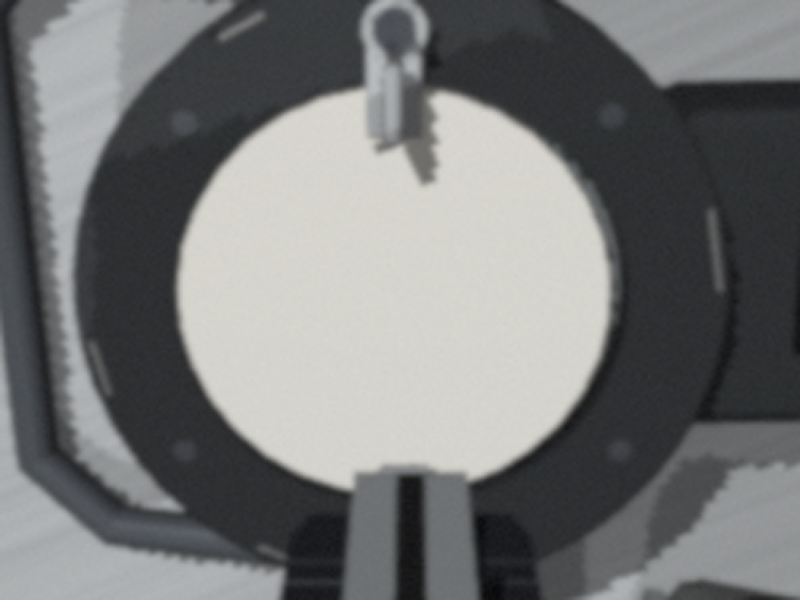

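Clip b points in over the lens edge, from its pivot at (395,28) to its tip at (390,140). Clip a's tip just shows at (405,468), and the fingers hide the rest. I'll check clip a numerically in the earlier wrist8 image.

```bash
python3 - <<'E'
from h import *
t=np.radians(67.4);A=np.array([[np.cos(t),-np.sin(t)],[np.sin(t),np.cos(t)]])
for k,sg in(("wrist8",1),("wrist9",-1)):
    c=cam(k);i=cv2.imread(f"pics/{k}.png")
    for y in(38,40,42,44,46,48,52,56,60):
        r=""
        for x in range(-24,25,2):
            X=np.r_[[507,69]+A@[x,sg*y],66];P=c["R"]@X+c["t"];u=int(round(c["fx"]*P[0]/P[2]+c["cx"]));v=int(round(c["fy"]*P[1]/P[2]+c["cy"]))
            r+="%4d"%i[v,u].min()
        print(sg*y,r)
E
```

```text
38  198 199 199 198 198 199 198 199 199 199 196 198 197 198 198 197 198 199 197 199 198 198 197 197 198
40  165 193 197 198 200 198 198 196 198 196 150 150 151 160 160 162 194 198 198 198 198 198 196 198 196
42   30 102 162 196 198 198 198 198 197 180 142 139 128 137 146 143 198 198 198 198 198 197 198 197 193
44   37  30  59 116 163 189 196 197 196 115 142  97  98 107 146 142 189 199 197 198 197 197 195 160  81
46   43  38  30  28  33  62 159 183 177 108 132 128 107 111 146 140 195 196 194 183 174 121  57  32  44
48   46  44  45  44  37  30  29  35  40  57 108 140 100 100 146 136 121  69  89  45  32  36  44  44  44
52   45  42  43  43  43  42  43  46  42  51  80 136 106 124 146 128  45  45  44  43  43  45  45  44  43
56   44  44  44  42  44  42  42  45  40  52  99 137 100 119 144 110  45  45  46  44  45  44  43  45  44
60   44  46  43  43  44  43  44  44  44  54 105 135 102 133 134 101  44  43  47  43  46  44  44  45  43
-38  205 205 205 205 207 206 207 200 156 106 106 146 164 119 124 198 207 206 206 204 205 205 206 204 205
-40  206 206 208 207 206 204 206 203 128 100  87  85 128 137 146 174 205 205 206 206 205 207 206 205 206
-42  201 206 205 205 204 205 206 205 170  96  78  83 149 149 146 165 205 206 206 206 205 208 206 206 205
-44  120 190 205 205 205 206 204 202 128  98  77  85 157 152 153 161 205 205 207 205 206 206 205 206 203
-46   59 114 165 197 205 204 205 205 160  98  77  86 158 153 152 179 204 207 205 206 206 205 198 175 106
-48   47  49  56  89 147 178 198 205 181  98  76  86 158 153 153 180 206 205 206 204 198 156  87  60  58
-52   48  46  46  46  45  46  45  48  47  68  96 104 157 163 180 141  62  53  58  59  56  57  59  57  60
-56   46  45  45  46  46  46  48  36  28  80 174 147 122 150 185 138  57  57  58  59  59  56  59  56  57
-60   46  47  51  49  53  58  59  55  44 122 105  84  68  78 155 141  59  59  58  58  57  56  58  57  58
```

Clip a's tongue is 12 mm wide, runs radially at x of about 0 and ends at y of about 40. So both clips point to the centre over the lens edge, and the arm is clear of everything.

```bash
python3 -c "
from rig import ctrl
print(ctrl.finish_job())"
```

```text
the job is handed in; nothing more can be done
None
```

I nudged the diffuser across until it sat flat in its recess, turned both clips in over its edge, and handed the job in at about 14 s; camera checks showed the lens flat and both clips pointing at the centre, and I made no separate final check of the other items on the shelf.

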